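Dial open the workshop cash chest

ROBOT

A 6-joint arm with a two-finger parallel gripper is mounted at the origin on the work surface. World frame = base frame: x ahead of the robot, y to its left, z up, the work surface at z = 0. Lengths are in m, angles in degrees, forces in N, time in s.
With the tool pointing down it reaches from about 0.3 to 1 m from the base axis. Payload 5.1 kg.
Tool frame: the origin (TCP) lies midway between the tips of the shut fingers; the grasp point (between the pads) lies 19 mm behind it; z points along the fingers, y is the line along which they close (so a half turn about z gives the same grasp; the last joint's range is limited). The gripper opens to 95 mm and grips with 3 to 60 N. Pads are 20 mm wide; open, the fingers measure 119 mm over their backs; the gripper's body (75 mm by 180 mm) begins 59 mm behind the grasp point.
Start: joints at [-77.212, 7.093, 94.555, -0, 78.352, -4.733], TCP at [0.196, -0.62, 0.215] pointing down, gripper open.
Joint ranges: [-149.61, 149.61], [-58.7, 133.49], [1.44, 155.28], [-77.14, 257.14], [18.33, 153.61], [-166.67, 166.67]. Speed limits (degrees/s): [147.25, 147.25, 180, 180, 180, 180].

INTERFACE

Orientations are given as a 3x3 rotation matrix whose columns are the frame's x, y, z axes.
In Python, from cell import manip gives the robot as it stands. The module is installed in compiled form; this text tells all that it offers.
- The arm moves only by the tool step_arm, never from a script. Its argument "steps" is text: rows parted by semicolons, each of 7 numbers parted by spaces: the closure, from 0 (fully open) to 1 (shut), then the shift along the tool's x, y, z in units of 25 mm (1.0 is 25 mm), then the turn, a rotation vector about the tool's x, y, z in units of 6 degrees (1.0 is 6 degrees). In form: jaw dx dy dz rx ry rz; .... A call has 1 to 8 rows; each row shifts and turns the commanded pose from where the row before left it, along the tool's axes as they then stand; what a row does not reach is not made up. A row lasts 1/12 s, in which the tool goes at most 41.7 mm and 7.16 degrees, less where a joint would pass 70% of its speed; a pose out of reach is approached as far as the arm can. A call is refused whole if a number of a shift passes 1 or a number of a turn 1, either way. A call with a gripper value outside its range is refused whole. The fingers move at their own pace and stop on an object; the grip force is fixed at half the most. Time passes only in rows, so rows that do not move let the fingers close. It gives the time, the measured TCP pose, the force, the opening and the grip force at its end, in the units of the state.
- manip.read_state(): the state, without advancing time (a new reading comes with each control period).
- manip.snapshot(name): name is "side" or "top"; returns a dict with "img" (420x560x3 uint8, red, green, blue), "fx", "fy", "cx", "cy" (pixels), "R" (3x3) and "t" (3): a world point X has camera coordinates R X + t. Camera axes: x right, y down, z forward; pixel columns grow to the right and rows downward; lengths in m; the calibration is good to about 2 mm. A picture is of the moment at which its call begins. There is no depth.
- manip.finish_job(): hands the job in; it is judged then, once.
The state is a dict: "t": time; "joint_pos": joint angles; "dq": joint speeds; "joint_torque": joint torques, N m; "tcp_pos": TCP position; "orientation": TCP orientation; "force": force on the tool from outside, world axes, zero at the start; "ft_torque": the same for the moment, N m; "gripper_width": finger opening in m; "gripper_force": force on a finger pad.
Only numpy, scipy, OpenCV 4.12 (cv2) and the standard library are available. Lean on these libraries where they do the work, as an engineer would, in place of code of your own. Each camera call takes 0.05 s, during which the arm holds its last target. There are 200 camera calls.

TASK

Open the steel cash chest on the bench: turn its combination dial left straight to 8, then right to 34, then slowly left again until the dial has drawn the bolt back and comes up against its stop, without wrenching it against that stop. Then raise the lid by its handle to at least 60 degrees and leave it standing open; leave the other things on the bench where they are.

Things in the scene. Friction and masses are not known exactly. Their poses are not given: they have to be found in the camera images.
- chest: grey steel cash chest bolted to the bench, 264 (x) by 340 (y) by 105 mm high plus an 8 mm lid plate, whose upper face is 113.5 mm above the bench. Origin: centre of its underside; x points from its front (handle side, nearest the robot) to its hinge side, z up
- dial (a joint): dial angle (rad), grows turning left (anticlockwise from above), 0 with number 0 at the index; runs on through full turns. Number n stands at the index at n x 0.15708 rad, so 34 at -0.942. Starts a little below 0. Meet each number within 3/4 of a mark, from the side asked, without extra turns or overshoot (an overshoot means starting again). Turns freely at under 0.15 N m
- dial_grip (a point): on the dial's axis, 32 mm above the lid's upper face, where to grip the knob: round, fluted, aluminium, 38 to 40 mm diameter, from 10 to 40 mm above the lid, over a black skirt of 76 mm diameter whose top is 10 mm above the lid. It turns with the dial: x points to the number 0, z is the dial's axis (up)
- dial_index (a point): outer end of the index, a black line on the steel ring round the dial, on the hinge side; 47 mm from the dial's axis. The dial has 40 white marks 9 degrees apart, numbered 0 to 39 clockwise (turning left brings up rising numbers): a broad white block at 0, longer marks every fifth, longest every tenth
- dial_axis (a point): where the dial's axis meets the lid's upper face. On the last left turn, somewhere from -0.4 to 0.7 rad, a lever hooks in; the load is then 0.05 to 0.2 N m for some 0.8 rad while the bolt is drawn, until the dial comes up dead at its stop, at 0.5 to 1.6 rad (unmarked, varies). Over 0.4 N m there (30 N on the bolt's stop) harms the lock. The lid frees only in the last 0.2 rad; the bolt stays drawn
- lid (a joint): opening angle of the lid (rad), 0 shut, up to 1.75. Its hinge is stiff: the lid stays where it is left; unlocked, it lifts with about 12 N at the handle. While the bolt is out it gives only about 0.01 rad
- lid_handle (a point): middle of the lift handle: a round steel bar of 10 mm diameter and 110 mm length along the chest's y, centre 38 mm above the lid's upper face, on posts at its ends, 30 mm behind the front edge, 109 mm in front of the dial's axis. It swings with the lid about lid_hinge; the bar may turn between the fingers
- lid_hinge (a point): point on the hinge line, along the chest's y at its far edge, 105.5 mm above the bench; from it the handle bar lies 234 mm towards the front and 46 mm up when the lid is shut
- parts_bin: bystander: open blue plastic bin with castings, 160 by 240 by 90 mm, origin at the centre of its underside; leave alone
- pliers: bystander: pliers with orange grips, 190 mm long, 14 mm high, lying on the bench, origin under the middle; leave alone
- bearing: bystander: steel ball bearing, 52 mm diameter, 15 mm high, lying flat, origin at the centre of its underside; leave alone

How it is judged:
By the outcome, as a careful person would: the job done as asked, in the order asked, and still so for the second after the job is handed in, with the robot touching nothing.
It also fails if it takes over 70 s, if anything falls off the work surface, if the arm or the gripper's body presses on something with over 40 N, if the wrist force passes 120 N, or if a joint passes its speed limit or range.

## Working session

There is one attempt and no reset: what is moved stays moved. The work goes in short steps, Python scripts to look and compute and a tool call to move; the robot and the scene stay as the last step left them, time stands still between calls to the robot, and variables do not carry over. Pictures are saved under pics/ and viewed, at most 10 in all, crops included, and the job is handed in when it is done.

Besides the shell and the picture viewer there is one more tool, called after ">>>" by a JSON object that holds its "fn" and its "kwargs", one argument or row to a line. step_arm: Moves the arm, as the interface text tells. Its arguments: {"type":"object","properties":{"steps":{"type":"string"}},"required":["steps"]}

```bash
mkdir -p pics; python3 - <<'E'
from cell import manip
import cv2
for n in("top","side"):
    s=manip.snapshot(n); cv2.imwrite(f"pics/{n}0.png",s["img"][:,:,::-1])
    print(n,s["fx"],s["cx"],s["cy"],s["R"],s["t"])
s=manip.read_state();print(s)
E
```

```text
top 476.9098362320732 281.174075478019 211.05030070094378 [[ 0.01426142 -0.99942812  0.03066005]
 [-0.99625452 -0.01681815 -0.08481791]
 [ 0.08528505 -0.02933559 -0.99592464]] [0.00992105 0.55487203 1.11491413]
side 384.9699190509004 288.05542271652445 202.9973672994524 [[ 0.95514732 -0.29609602 -0.00455448]
 [-0.22681827 -0.72160992 -0.65408913]
 [ 0.19038663  0.62578452 -0.75640377]] [-0.52937819  0.23474806  0.8886265 ]
{'t': 0.1, 'joint_pos': array([-7.72130981e+01,  7.13148574e+00,  9.46246334e+01, -1.93516835e-03,
        7.83519851e+01, -4.73184193e+00]), 'dq': array([ 0.01732405, -0.09628223, -0.19439152,  0.09104107,  0.11816312,
        0.00303281]), 'joint_torque': array([-2.22206340e-04, -4.18883443e+01, -3.61096323e+01,  7.76632363e-02,
        4.61605238e-02, -6.18430840e-05]), 'tcp_pos': array([ 0.19550616, -0.61930153,  0.21350722]), 'orientation': array([[ 9.53616492e-01,  3.01023893e-01, -4.49850365e-04],
       [ 3.01024204e-01, -9.53614739e-01,  1.83266018e-03],
       [ 1.22690564e-04, -1.88307082e-03, -9.99998219e-01]]), 'force': array([-0.74978573, -0.08927902, -0.32189294]), 'ft_torque': array([ 0.0178686 ,  0.01003764, -0.02703694]), 'gripper_force': 0.0, 'gripper_width': 0.09475343439576359}
```

View pics/top0.png

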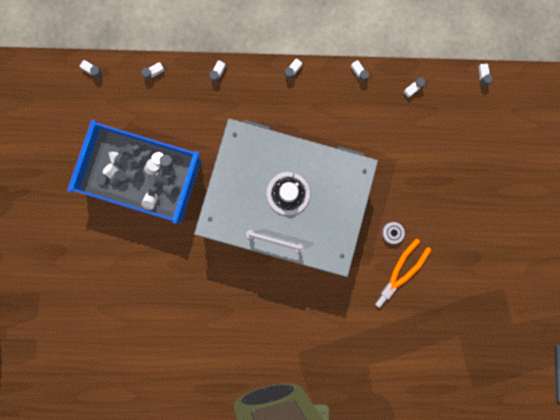

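View pics/side0.png

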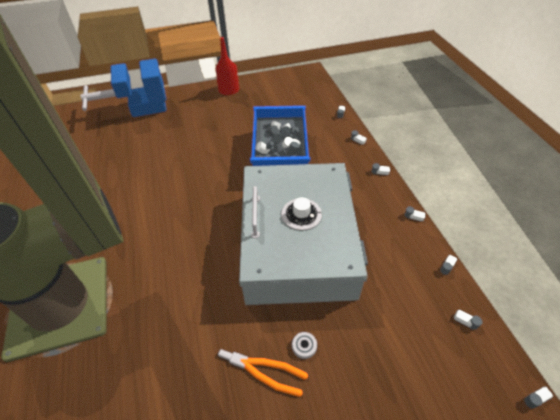

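The top view shows the lid corners at about (229,120), (377,158), (349,276) and (196,236). The dial is at (288,192) and the handle bar runs (249,234) to (301,247). The side view agrees: handle towards the robot, bearing and pliers on the -y side, bin on the +y side.

```bash
cat > h.py <<'E'
import numpy as np,cv2
from scipy.optimize import least_squares
def proj(s,X):
    c=np.asarray(X)@s["R"].T+s["t"]; return np.c_[s["fx"]*c[:,0]/c[:,2]+s["cx"],s["fy"]*c[:,1]/c[:,2]+s["cy"]]
def back(s,uv,z):
    uv=np.atleast_2d(uv); d=np.c_[(uv[:,0]-s["cx"])/s["fx"],(uv[:,1]-s["cy"])/s["fy"],np.ones(len(uv))]@s["R"]
    o=-s["R"].T@s["t"]; return o+d*((z-o[2])/d[:,2])[:,None]
def chest(p,X): # chest frame -> world
    x,y,a=p; c,s=np.cos(a),np.sin(a); return np.asarray(X)@np.array([[c,-s,0],[s,c,0],[0,0,1]]).T+[x,y,0]
def rect(s,o,a,z,half,n):  # picture of plane z about o, up = chest x, right = -chest y
    g=np.linspace(half,-half,n); x,y=np.meshgrid(g,g,indexing='ij')
    c,q=np.cos(a),np.sin(a)
    P=np.c_[(o[0]+c*x-q*y).ravel(),(o[1]+q*x+c*y).ravel(),np.full(x.size,z)]
    m=proj(s,P).reshape(n,n,2).astype(np.float32)
    return cv2.remap(s["img"],m[...,0],m[...,1],cv2.INTER_CUBIC)
E
python3 - <<'E'
from h import *; from cell import manip
t=manip.snapshot("top"); d=manip.snapshot("side")
Z=.1135
C=np.array([[.132,.17,Z],[.132,-.17,Z],[-.132,-.17,Z],[-.132,.17,Z]])
ct=np.array([[229,120],[377,158],[349,276],[196,236]],float)
cs=np.array([[349,165],[362,277],[241,277],[244,167]],float)
for nm,(s,c) in {"t":(t,ct),"s":(d,cs)}.items():
    cr=cv2.cornerSubPix(cv2.cvtColor(s["img"],cv2.COLOR_RGB2GRAY),c.astype(np.float32).reshape(-1,1,2),(5,5),(-1,-1),(3,40,.01)).reshape(-1,2)
    if np.abs(cr-c).max()<4: c[:]=cr
    print(nm,c.round(1).tolist())
    r=least_squares(lambda p:(proj(s,chest(p,C))-c).ravel(),[.5,0,-.25]); print(r.x,np.degrees(r.x[2]),r.fun.round(1))
r=least_squares(lambda p:np.r_[(proj(t,chest(p,C))-ct).ravel(),(proj(d,chest(p,C))-cs).ravel()],[.5,0,-.25]); p=r.x
print("both",p,np.degrees(p[2]),r.fun.round(1)); 
# dial axis: handle at x=-.132+.030 -> axis at x=+.007
ax=chest(p,[[.007,0,Z],[-.102,0,Z+.038]]); print("axis,handle",ax, proj(t,ax),proj(d,ax))
print("knob top click",back(t,[289,191],Z+.04),back(d,[302,204],Z+.04), "bar",back(t,[[249,234],[301,247]],Z+.038))
np.save("p.npy",p)
im=np.hstack([rect(t,ax[0],p[2],Z+.008,.055,390),rect(d,ax[0],p[2],Z+.008,.055,390)])
cv2.imwrite("pics/dial0.png",im[:,:,::-1])
E
```

```text
t [[227.8, 117.9], [377.4, 160.1], [346.8, 276.4], [193.7, 233.5]]
[ 0.57962547  0.00953441 -0.2578472 ] -14.773556416970058 [ 1.2  1.1 -1.6  0.3 -1.2 -1.1  1.6 -0.2]
s [[349.0, 165.0], [362.0, 277.0], [241.0, 277.0], [244.0, 167.0]]
[ 0.58209628  0.00194906 -0.28739434] -16.466482631967214 [-2.7 -0.7  2.5 -0.3 -2.9  1.4  3.2 -1.5]
both [ 0.58079435  0.00658716 -0.26960605] -15.447288768788209 [ 3.5 -0.   0.2  0.9 -0.8 -0.9  2.5 -1.8 -5.1 -2.3  2.3 -3.  -2.6  0.7
  1.2 -1.9]
axis,handle [[0.58754148 0.0047227  0.1135    ]
 [0.48247901 0.03375504 0.1515    ]] [[288.90918606 192.83481752]
 [275.33785247 239.91714524]] [[300.59777888 212.99757067]
 [253.67144455 203.80485265]]
knob top click [[0.58648284 0.00639066 0.1535    ]] [[ 0.58790773 -0.00180622  0.1535    ]] bar [[ 0.49407732  0.08936636  0.1515    ]
 [ 0.46839592 -0.02052778  0.1515    ]]
```

View pics/dial0.png

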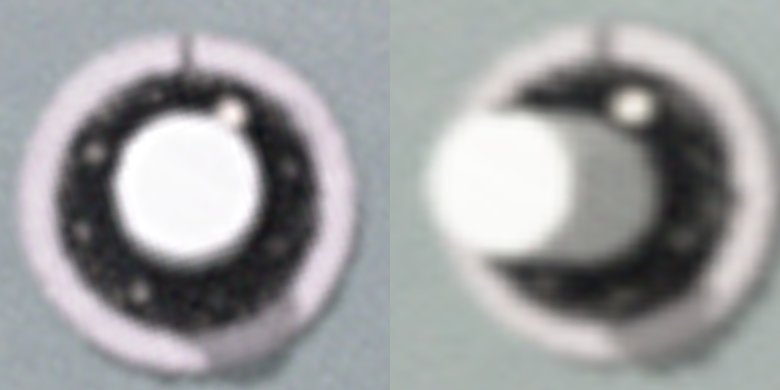

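The rectified dial shows the index at the top and the white block at (232,113), about 26° clockwise of it, so the dial stands near -0.46 rad. The ring is 95 mm across, as it should be. Next I'll refine the axis and angle.

```bash
cat >> h.py <<'E'
Z=.1135
def circ(s,o,a,z,thr,rmin):  # bright blob's convex hull in plane z -> world centre, diameter mm
    n=400;im=rect(s,o,a,z,.06,n); g=im.min(2)
    g=(g>thr).astype(np.uint8); c,_=cv2.findContours(g,cv2.RETR_EXTERNAL,cv2.CHAIN_APPROX_NONE)
    c=min(c,key=lambda q:np.hypot(*(np.array(cv2.minEnclosingCircle(q)[0])-n/2))+(0 if len(q)>60 else 999))
    (u,v),(A,B),_=cv2.fitEllipse(cv2.convexHull(c)); k=.12/(n-1)
    x,y=.06-v*k,.06-u*k; return o[0]+np.cos(a)*x-np.sin(a)*y,o[1]+np.sin(a)*x+np.cos(a)*y,A*k*1e3,B*k*1e3
def polar(s,o,a,z,r): # brightness round the dial; angle anticlockwise from the index
    th=np.radians(np.arange(0,360,.5))+a; P=[np.c_[o[0]+q*np.cos(th),o[1]+q*np.sin(th),np.full(th.size,z)] for q in r]
    m=proj(s,np.vstack(P)).astype(np.float32).reshape(len(r),-1,2)
    return cv2.remap(s["img"].min(2).astype(np.float32),m[...,0],m[...,1],cv2.INTER_CUBIC)
E
python3 - <<'E'
from h import *; from cell import manip
t=manip.snapshot("top"); d=manip.snapshot("side"); p=np.load("p.npy"); o=[.587,.006]
for n,s in(("t",t),("s",d)):
    for th in(225,240): print(n,th,"knob",np.round(circ(s,o,p[2],Z+.04,th,0),4))
    for th in(185,195,205): print(n,"ring",th,np.round(circ(s,o,p[2],Z+.002,th,0),4))
# handle bar in top: bright min channel, near line
im=t["img"].min(2); m=np.zeros_like(im);m[225:252,243:306]=1
ys,xs=np.nonzero((im>175)&(m>0)); w=back(t,np.c_[xs,ys].astype(float),Z+.038)
l=cv2.fitLine(w[:,:2].astype(np.float32),cv2.DIST_HUBER,0,.01,.01).ravel();print("bar n",len(xs),l,"yaw",np.degrees(np.arctan2(l[1],l[0]))%180-90, w.min(0),w.max(0))
for yaw in(-15.4,-14.8):
  a=np.radians(yaw);I=polar(t,[.5865,.0065],a,Z+.01,np.arange(.026,.037,.001)); b=I.mean(0)
  k=np.exp(-.5*(np.arange(-180,180,.5)/4)**2)
  print(yaw,"block at",np.argsort(-b)[:6]*.5)
E
```

```text
t 225 knob [5.87800e-01 6.40000e-03 3.58306e+01 4.16434e+01]
t 240 knob [5.86700e-01 7.60000e-03 3.52493e+01 3.58379e+01]
t ring 185 [5.88500e-01 1.27000e-02 8.41759e+01 9.28722e+01]
t ring 195 [5.88500e-01 1.26000e-02 8.27136e+01 9.19400e+01]
t ring 205 [5.8820e-01 1.2500e-02 8.0873e+01 9.0433e+01]
s 225 knob [5.88200e-01 1.10000e-03 3.64619e+01 3.78920e+01]
s 240 knob [5.88200e-01 9.00000e-04 3.27514e+01 3.48002e+01]
s ring 185 [5.90100e-01 6.60000e-03 9.34842e+01 9.71600e+01]
s ring 195 [5.89700e-01 5.60000e-03 9.17053e+01 9.67968e+01]
s ring 205 [6.06200e-01 2.43000e-02 4.20906e+01 7.34794e+01]
bar n 237 [0.25177377 0.96778613 0.4837618  0.03822647] yaw -14.582504 [ 0.45984916 -0.02272644  0.1515    ] [0.50463406 0.09575345 0.1515    ]
-15.4 block at [334.5 334.  335.  333.5 335.5 333. ]
-14.8 block at [333.5 334.  334.5 333.  335.  332.5]
```

>>> {"fn": "step_arm", "kwargs": {
  "steps": "0 .935 -.797 0 0 0 0;0 .935 -.797 0 0 0 0;0 .935 -.797 0 0 0 0;0 .935 -.797 0 0 0 0;0 .935 -.797 0 0 0 0;0 .935 -.797 0 0 0 0;0 .935 -.797 0 0 0 0;0 .935 -.797 0 0 0 0"
}}

```text
t: 0.97
tcp_pos: [0.3265, -0.4102, 0.2147]
orientation: [[0.954, 0.301, 0.0], [0.301, -0.954, -0.0], [0.0, 0.0, -1.0]]
force: [0.5, 0.6, 0.2]
gripper_width: 0.0952
gripper_force: 0.0
```

>>> {"fn": "step_arm", "kwargs": {
  "steps": "0 .935 -.797 0 0 0 0;0 .935 -.797 0 0 0 0;0 .935 -.797 0 0 0 0;0 .935 -.797 0 0 0 0;0 .935 -.797 0 0 0 0;0 .935 -.797 0 0 0 0;0 .935 -.797 0 0 0 0;0 .935 -.797 0 0 0 0"
}}

```text
t: 1.63
tcp_pos: [0.4569, -0.2018, 0.2148]
orientation: [[0.954, 0.301, 0.0], [0.301, -0.954, -0.0], [0.0, 0.0, -1.0]]
force: [0.3, -0.4, 0.8]
gripper_width: 0.0946
gripper_force: 0.0
```

>>> {"fn": "step_arm", "kwargs": {
  "steps": "0 .935 -.797 0 0 0 0;0 .935 -.797 0 0 0 0;0 .935 -.797 0 0 0 0;0 .935 -.797 0 0 0 0;0 .935 -.797 0 0 0 0;0 .935 -.797 0 0 0 0;0 .935 -.797 0 0 0 0;0 .935 -.797 0 0 0 0"
}}

```text
t: 2.3
tcp_pos: [0.5873, 0.0066, 0.2147]
orientation: [[0.954, 0.301, 0.0], [0.301, -0.954, -0.0], [0.0, 0.0, -1.0]]
force: [-0.1, -0.0, -0.2]
gripper_width: 0.0949
gripper_force: 0.0
```

>>> {"fn": "step_arm", "kwargs": {
  "steps": "0 0 0 0 0 0 0;0 0 0 0 0 0 0"
}}

```text
t: 2.47
tcp_pos: [0.5869, 0.0061, 0.2144]
orientation: [[0.953, 0.303, -0.001], [0.303, -0.953, -0.0], [-0.001, 0.0, -1.0]]
force: [-0.3, -0.2, -0.2]
gripper_width: 0.0953
gripper_force: 0.0
```

```bash
python3 - <<'E'
from h import *; from cell import manip
q=manip.read_state(); T=q["tcp_pos"];R=q["orientation"]
P=np.array([T+R[:,1]*.0475*k+R[:,0]*.01*j for k in(1,-1) for j in(1,-1)])
out=[]
for n in("top","side"):
    s=manip.snapshot(n); u=proj(s,P); c=u.mean(0); w=(60,75) 
    x0,y0=int(c[0]-40),int(c[1]-55 if n=="top" else c[1]-45); f=5
    im=cv2.resize(s["img"][y0:y0+110,x0:x0+80],None,fx=f,fy=f,interpolation=cv2.INTER_CUBIC).copy()
    for a in u: cv2.circle(im,tuple(int(v) for v in (a-[x0,y0]+.5)*f),3,(255,0,0),-1)
    print(n,x0,y0,u.round(1).tolist()); out.append(im)
cv2.imwrite("pics/g1.png",np.hstack(out)[:,:,::-1])
E
```

```text
top 250 131 [[311.8, 175.5], [314.7, 185.0], [266.3, 188.9], [269.2, 198.5]]
side 261 138 [[318.0, 194.6], [310.5, 198.6], [292.2, 169.1], [284.9, 172.7]]
```

View pics/g1.png

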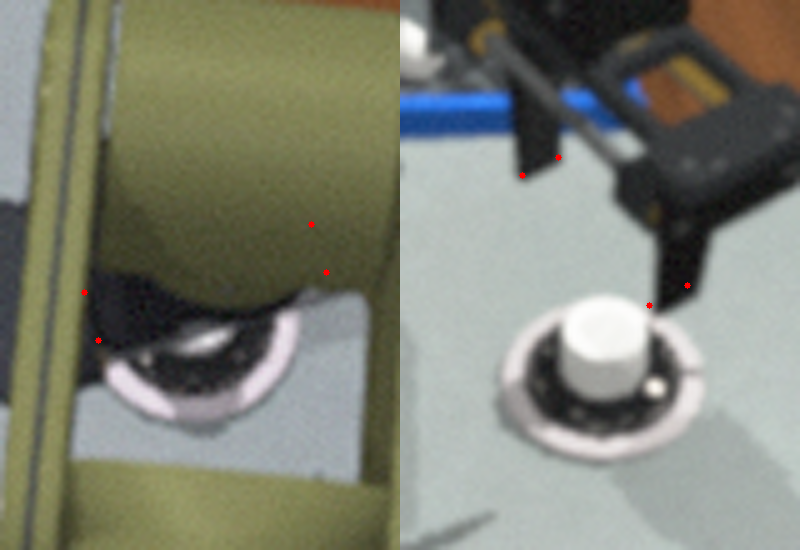

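The side view shows the finger tips about 1 px below their projected points. Correcting the side view's knob position by that puts it within about 2 mm of the top view's. The axis is then near (0.5876, 0.0055), so I'll descend there.

>>> {"fn": "step_arm", "kwargs": {
  "steps": "0 .03 0 .6 0 0 0;0 0 0 .6 0 0 0;0 0 0 .6 0 0 0;0 0 0 .6 0 0 0;0 0 0 .6 0 0 0;0 0 0 .5 0 0 0;0 0 0 0 0 0 0"
}}

```text
t: 3.15
tcp_pos: [0.5849, 0.0043, 0.1239]
orientation: [[0.954, 0.3, -0.006], [0.3, -0.954, 0.0], [-0.005, -0.002, -1.0]]
force: [-0.5, -0.5, -0.9]
gripper_width: 0.095
gripper_force: 0.0
```

>>> {"fn": "step_arm", "kwargs": {
  "steps": ".4 0 0 0 0 0 0;.5 0 0 0 0 0 0;.55 0 0 0 0 0 0;.55 0 0 0 0 0 0;.55 0 0 0 0 0 0;.55 0 0 0 0 0 0"
}}

```text
t: 3.65
tcp_pos: [0.5877, 0.0053, 0.1278]
orientation: [[0.954, 0.301, 0.001], [0.301, -0.954, -0.0], [0.001, 0.0, -1.0]]
force: [-0.5, -0.2, -0.7]
gripper_width: 0.0608
gripper_force: 0.0
```

>>> {"fn": "step_arm", "kwargs": {
  "steps": ".56 0 0 .04 0 0 0;.56 0 0 0 0 0 0;.56 0 0 0 0 0 0;.56 0 0 0 0 0 0;.56 0 0 0 0 0 0;.56 0 0 0 0 0 0"
}}

```text
t: 4.15
tcp_pos: [0.5874, 0.0053, 0.1261]
orientation: [[0.954, 0.301, -0.0], [0.301, -0.954, 0.0], [-0.0, -0.0, -1.0]]
force: [-0.0, -0.1, -0.3]
gripper_width: 0.0419
gripper_force: 0.0
```

>>> {"fn": "step_arm", "kwargs": {
  "steps": ".7 0 0 0 0 0 0;.7 0 0 0 0 0 0;.7 0 0 0 0 0 0;.7 0 0 0 0 0 0;.7 0 0 0 0 0 0"
}}

```text
t: 4.57
tcp_pos: [0.5877, 0.0044, 0.1262]
orientation: [[0.954, 0.301, 0.001], [0.301, -0.954, -0.002], [0.0, 0.002, -1.0]]
force: [2.2, -4.8, -1.1]
gripper_width: 0.0373
gripper_force: 30.0
```

```bash
cat > st.py <<'E'
from cell import manip; import numpy as np
s=manip.read_state(); R=s["orientation"]; f=s["force"]
print("t",round(s["t"],2),"yaw",round(np.degrees(np.arctan2(R[1,0],R[0,0])),2),"F",f.round(1),"Ftool",(R.T@f).round(1),"M",s["ft_torque"].round(3),"tcp",s["tcp_pos"].round(4),"w",round(s["gripper_width"],4),round(s["gripper_force"],1),"q6",s["joint_pos"][5].round(1))
E
python3 st.py
```

```text
t 4.57 yaw 17.52 F [ 2.2 -4.8 -1.1] Ftool [0.6 5.2 1.1] M [-0.878 -0.269  0.067] tcp [0.5877 0.0044 0.1262] w 0.0373 30.0 q6 67.8
```

>>> {"fn": "step_arm", "kwargs": {
  "steps": ".7 0 .04 0 0 0 0;.7 0 0 0 0 0 0;.7 0 0 0 0 0 0"
}}

```text
t: 4.82
tcp_pos: [0.5877, 0.0043, 0.1261]
orientation: [[0.954, 0.301, -0.0], [0.301, -0.954, 0.0], [-0.0, -0.0, -1.0]]
force: [1.3, -3.0, -0.9]
gripper_width: 0.0377
gripper_force: 30.0
```

```bash
python3 st.py
```

```text
t 4.82 yaw 17.52 F [ 1.3 -3.  -0.9] Ftool [0.3 3.2 0.9] M [-0.369 -0.142  0.005] tcp [0.5877 0.0043 0.1261] w 0.0377 30.0 q6 67.7
```

>>> {"fn": "step_arm", "kwargs": {
  "steps": ".7 0 .04 0 0 0 -.5;.7 0 0 0 0 0 -.75;.7 0 0 0 0 0 -.75;.7 0 0 0 0 0 -.75;.7 0 0 0 0 0 -.75;.7 0 0 0 0 0 -.75;.7 0 0 0 0 0 -.75;.7 0 0 0 0 0 0"
}}

```text
t: 5.48
tcp_pos: [0.5876, 0.0044, 0.1262]
orientation: [[0.674, 0.738, -0.001], [0.738, -0.674, 0.002], [0.001, -0.002, -1.0]]
force: [-1.1, 1.7, 1.1]
gripper_width: 0.0376
gripper_force: 30.0
```

```bash
python3 st.py; python3 - <<'E'
from h import *; from cell import manip
d=manip.snapshot("side"); p=np.load("p.npy")
im=rect(d,[.5877,.002],np.radians(-14.8),Z+.008,.055,500)
cv2.imwrite("pics/d1.png",im[:,:,::-1])
E
```

```text
t 5.48 yaw 47.6 F [-1.1  1.7  1.1] Ftool [ 0.5 -1.9 -1.1] M [0.295 0.125 0.057] tcp [0.5876 0.0044 0.1262] w 0.0376 30.0 q6 37.5
```

View pics/d1.png

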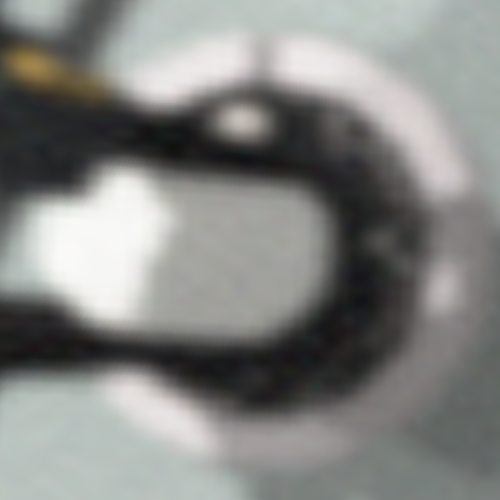

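The white block sits at (240,122), roughly 4–6° left of the index, and the tool has turned 30°. So the knob is turning with the grip. I'll tighten the start angle from the saved first pictures.

```bash
python3 - <<'E'
from h import *; from cell import manip
from scipy.optimize import minimize
for n,o0 in(("top",[.587,.0068]),("side",[.588,.001])):
    s=manip.snapshot(n); s["img"]=cv2.imread(f"pics/{n}0.png")[:,:,::-1].copy()
    g=cv2.GaussianBlur(s["img"].min(2).astype(np.float32),(0,0),.6)
    def samp(P): 
        m=proj(s,P).astype(np.float32).reshape(-1,1,2); return cv2.remap(g,m[...,0],m[...,1],cv2.INTER_CUBIC).ravel()
    def ring(o,r,th,z): return np.c_[o[0]+r*np.cos(th),o[1]+r*np.sin(th),np.full(len(th),z)]
    F=np.radians(np.arange(0,360,2))
    # skirt/ring border contrast -> centre (bright ring r 41-45, dark skirt edge r 37.., z mid)
    best=max(((np.clip(samp(ring((o0[0]+dx,o0[1]+dy),.0425,F,Z+.004)),0,190)-samp(ring((o0[0]+dx,o0[1]+dy),.0355,F,Z+.010))).mean(),dx,dy) for dx in np.arange(-.006,.0061,.0005) for dy in np.arange(-.008,.0081,.0005))
    o=(o0[0]+best[1],o0[1]+best[2]); print(n,"centre",np.round(o,4),round(best[0],1))
    # index
    A=np.radians(np.arange(-40,10,.25)); I=np.mean([samp(ring(o,r,A,Z+.003)) for r in(.042,.043,.044,.045)],0)
    w=np.clip(np.percentile(I,60)-I-8,0,None);w[np.abs(np.arange(len(I))-I.argmin())>20]=0; ia=np.degrees((w*A).sum()/w.sum())
    B=np.radians(np.arange(-80,20,.25)); J=np.mean([samp(ring(o,r,B,Z+.010)) for r in(.026,.028,.030,.032)],0)
    w=np.clip(J-.5*J.max(),0,None);w[np.abs(np.arange(len(J))-J.argmax())>40]=0; ba=np.degrees((w*B).sum()/w.sum())
    print(" index",ia," block",ba," dial",ba-ia)
    # pattern fit
    num=np.arange(40)
    def sc(v):
        a=v[2]-num*np.pi/20; S=0
        for k,wt,rr in((10,1,(.026,.029,.032)),(5,.6,(.029,.032))):
            q=a[num%k==0]
            for r in rr:S+=wt*np.minimum(samp(ring(v[:2],r,q,Z+.01)),120).mean()
        return S
    c=max((sc((o[0]+dx,o[1]+dy,t)),np.degrees(t),dx,dy) for t in np.radians(ba+np.arange(-8,8.1,.5)) for dx in np.arange(-.0015,.0016,.0005) for dy in np.arange(-.0015,.0016,.0005))
    print(" pattern",np.round(c,4)," dial",c[1]-ia)
E
```

```text
top centre [0.5855 0.0073] 95.7
 index -14.828298752800972  block -40.70685994126692  dial -25.878561188465948
 pattern [ 3.446688e+02 -4.320690e+01  5.000000e-04  5.000000e-04]  dial -28.378561188465948
side centre [5.87e-01 5.00e-04] 57.1
 index -10.97490274813816  block -40.69216698822629  dial -29.71726424008813
 pattern [ 3.790147e+02 -3.969220e+01 -1.500000e-03  1.500000e-03]  dial -28.71726424008813
```

>>> {"fn": "step_arm", "kwargs": {
  "steps": ".7 0 0 0 0 0 -.7;.7 0 0 0 0 0 -.8;.7 0 0 0 0 0 -.8;.7 0 0 0 0 0 -.8;.7 0 0 0 0 0 -.8;.7 0 0 0 0 0 -.8;.7 0 0 0 0 0 -.8;.7 0 0 0 0 0 -.5"
}}

```text
t: 6.3
tcp_pos: [0.5873, 0.0045, 0.1262]
orientation: [[0.111, 0.994, -0.002], [0.994, -0.111, 0.002], [0.002, -0.002, -1.0]]
force: [-2.4, 4.3, 1.9]
gripper_width: 0.0377
gripper_force: 30.0
```

```bash
python3 st.py
```

```text
t 6.3 yaw 83.63 F [-2.4  4.3  1.9] Ftool [ 4.  -2.9 -1.9] M [ 0.683  0.444 -0.09 ] tcp [0.5873 0.0045 0.1262] w 0.0377 30.0 q6 1.5
```

>>> {"fn": "step_arm", "kwargs": {
  "steps": ".7 .025 -.015 0 0 0 -.6;.7 0 0 0 0 0 -.8;.7 0 0 0 0 0 -.8;.7 0 0 0 0 0 -.8;.7 0 0 0 0 0 -.8;.7 0 0 0 0 0 -.8;.7 0 0 0 0 0 -.7;.7 0 0 0 0 0 0"
}}

```text
t: 6.97
tcp_pos: [0.5871, 0.0045, 0.1261]
orientation: [[-0.428, 0.904, -0.002], [0.904, 0.428, 0.001], [0.001, -0.001, -1.0]]
force: [-3.2, 2.0, 2.4]
gripper_width: 0.0378
gripper_force: 30.0
```

```bash
python3 st.py; python3 - <<'E'
from h import *; from cell import manip
d=manip.snapshot("side"); t=manip.snapshot("top")
im=np.hstack([rect(d,[.5877,.002],np.radians(-14.8),Z+.010,.048,390),rect(t,[.5875,.007],np.radians(-14.8),Z+.010,.048,390)])
cv2.imwrite("pics/d2.png",im[:,:,::-1])
E
```

```text
t 6.97 yaw 115.32 F [-3.2  2.   2.4] Ftool [ 3.2 -2.  -2.4] M [0.41  0.488 0.031] tcp [0.5871 0.0045 0.1261] w 0.0378 30.0 q6 -30.2
```

View pics/d2.png

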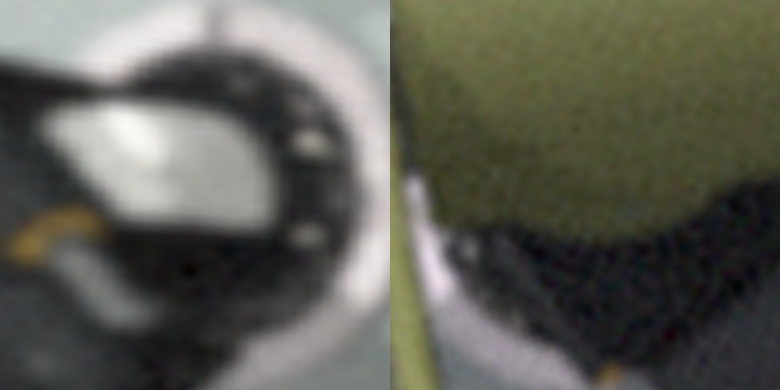

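The side crop shows marks 10, 15 and 20 at (240,80), (310,143) and (308,235). They lie 17°, 60° and 107° clockwise of the index, so number 8 is at the index. Now right by 126°.

>>> {"fn": "step_arm", "kwargs": {
  "steps": ".7 .02 -.016 0 0 0 .6;.7 0 0 0 0 0 .8;.7 0 0 0 0 0 .8;.7 0 0 0 0 0 .8;.7 0 0 0 0 0 .8;.7 0 0 0 0 0 .8;.7 0 0 0 0 0 .8;.7 0 0 0 0 0 .8"
}}

```text
t: 7.73
tcp_pos: [0.5873, 0.0045, 0.1262]
orientation: [[0.212, 0.977, 0.001], [0.977, -0.212, 0.0], [0.001, 0.0, -1.0]]
force: [-0.8, 2.3, 1.0]
gripper_width: 0.0375
gripper_force: 30.0
```

>>> {"fn": "step_arm", "kwargs": {
  "steps": ".7 0 0 0 0 0 .8;.7 0 0 0 0 0 .8;.7 0 0 0 0 0 .8;.7 0 0 0 0 0 .8;.7 0 0 0 0 0 .8;.7 0 0 0 0 0 .8;.7 0 0 0 0 0 .8;.7 0 0 0 0 0 .8"
}}

```text
t: 8.4
tcp_pos: [0.5876, 0.0044, 0.1261]
orientation: [[0.773, 0.634, 0.001], [0.634, -0.773, 0.0], [0.001, 0.001, -1.0]]
force: [-0.4, 1.6, 0.0]
gripper_width: 0.0374
gripper_force: 30.0
```

```bash
python3 st.py
```

```text
t 8.4 yaw 39.35 F [-0.4  1.6  0. ] Ftool [ 0.7 -1.5 -0. ] M [0.372 0.04  0.059] tcp [0.5876 0.0044 0.1261] w 0.0374 30.0 q6 45.8
```

>>> {"fn": "step_arm", "kwargs": {
  "steps": ".7 0 0 0 0 0 .8;.7 0 0 0 0 0 .8;.7 0 0 0 0 0 .8;.7 0 0 0 0 0 .8;.7 0 0 0 0 0 .8;.7 0 0 0 0 0 .8;.7 0 0 0 0 0 .8;.7 0 0 0 0 0 .8"
}}

```text
t: 9.07
tcp_pos: [0.5877, 0.0041, 0.1262]
orientation: [[1.0, 0.017, 0.002], [0.017, -1.0, -0.0], [0.002, 0.0, -1.0]]
force: [0.6, 1.0, -0.0]
gripper_width: 0.0372
gripper_force: 30.0
```

>>> {"fn": "step_arm", "kwargs": {
  "steps": ".7 0 0 0 0 0 .7;.7 0 0 0 0 0 .7;.7 0 0 0 0 0 .5;.7 0 0 0 0 0 .1;.7 0 0 0 0 0 0"
}}

```text
t: 9.48
tcp_pos: [0.5877, 0.004, 0.1262]
orientation: [[0.983, -0.186, 0.002], [-0.186, -0.983, -0.0], [0.002, 0.0, -1.0]]
force: [1.6, 1.1, -0.7]
gripper_width: 0.0374
gripper_force: 30.0
```

```bash
python3 st.py; python3 - <<'E'
from h import *; from cell import manip
d=manip.snapshot("side")
im=rect(d,[.5877,.002],np.radians(-14.8),Z+.010,.048,390)
cv2.imwrite("pics/d3.png",im[:,:,::-1])
E
```

```text
t 9.48 yaw -10.72 F [ 1.6  1.1 -0.7] Ftool [ 1.4 -1.4  0.7] M [ 0.144 -0.27  -0.021] tcp [0.5877 0.004  0.1262] w 0.0374 30.0 q6 95.9
```

View pics/d3.png

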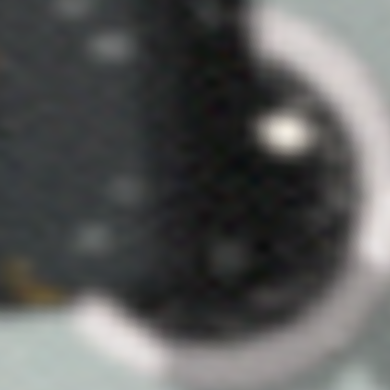

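The block at (287,132) lies 51–54° clockwise of the index, so 34 has come up from the right. I'll nudge a touch further to centre it, then turn slowly left.

>>> {"fn": "step_arm", "kwargs": {
  "steps": ".7 .01 -.01 0 0 0 .2;.7 0 0 0 0 0 0;.7 0 0 0 0 0 0"
}}

```text
t: 9.78
tcp_pos: [0.5877, 0.0041, 0.1262]
orientation: [[0.979, -0.206, 0.001], [-0.206, -0.979, -0.001], [0.001, 0.001, -1.0]]
force: [2.2, -1.9, -0.7]
gripper_width: 0.0376
gripper_force: 30.0
```

>>> {"fn": "step_arm", "kwargs": {
  "steps": ".7 0 0 0 0 0 -.3;.7 0 0 0 0 0 -.4;.7 0 0 0 0 0 -.4;.7 0 0 0 0 0 -.4;.7 0 0 0 0 0 -.4;.7 0 0 0 0 0 -.4;.7 0 0 0 0 0 -.4;.7 0 0 0 0 0 -.4"
}}

```text
t: 10.45
tcp_pos: [0.5877, 0.0042, 0.1262]
orientation: [[0.993, 0.119, 0.001], [0.119, -0.993, -0.0], [0.001, 0.001, -1.0]]
force: [2.3, -1.3, -1.2]
gripper_width: 0.0379
gripper_force: 30.0
```

```bash
python3 st.py
```

```text
t 10.45 yaw 6.83 F [ 2.3 -1.3 -1.2] Ftool [2.2 1.6 1.2] M [-0.148 -0.334 -0.024] tcp [0.5877 0.0042 0.1262] w 0.0379 30.0 q6 78.4
```

>>> {"fn": "step_arm", "kwargs": {
  "steps": ".7 0 0 0 0 0 -.3;.7 0 0 0 0 0 -.3;.7 0 0 0 0 0 -.3;.7 0 0 0 0 0 -.3;.7 0 0 0 0 0 -.3;.7 0 0 0 0 0 -.3;.7 0 0 0 0 0 -.3;.7 0 0 0 0 0 -.3"
}}

```text
t: 11.12
tcp_pos: [0.5876, 0.0044, 0.1262]
orientation: [[0.932, 0.362, 0.001], [0.362, -0.932, -0.0], [0.0, 0.0, -1.0]]
force: [0.6, -0.8, -1.3]
gripper_width: 0.0372
gripper_force: 30.0
```

```bash
python3 st.py
```

```text
t 11.12 yaw 21.2 F [ 0.6 -0.8 -1.3] Ftool [0.3 1.  1.3] M [-0.077 -0.272 -0.062] tcp [0.5876 0.0044 0.1262] w 0.0372 30.0 q6 64.0
```

>>> {"fn": "step_arm", "kwargs": {
  "steps": ".7 0 0 0 0 0 -.3;.7 0 0 0 0 0 -.3;.7 0 0 0 0 0 -.3;.7 0 0 0 0 0 -.3;.7 0 0 0 0 0 -.3;.7 0 0 0 0 0 -.3;.7 0 0 0 0 0 -.3;.7 0 0 0 0 0 -.3"
}}

```text
t: 11.78
tcp_pos: [0.5876, 0.0045, 0.1262]
orientation: [[0.813, 0.582, 0.001], [0.582, -0.813, -0.0], [0.0, 0.0, -1.0]]
force: [1.3, -0.4, -1.2]
gripper_width: 0.0372
gripper_force: 30.0
```

```bash
python3 st.py
```

```text
t 11.78 yaw 35.6 F [ 1.3 -0.4 -1.2] Ftool [0.9 1.1 1.2] M [-0.113 -0.291  0.029] tcp [0.5876 0.0045 0.1262] w 0.0372 30.0 q6 49.6
```

```bash
cat > av.py <<'E'
from cell import manip; import numpy as np
M=[];Y=[];F=[]
for i in range(4):
    s=manip.read_state(); R=s["orientation"]; Y.append(np.degrees(np.arctan2(R[1,0],R[0,0]))); M.append(s["ft_torque"][2]); F.append(R.T@s["force"]); manip.snapshot("side")
print("t",round(s["t"],2),"yaw",np.mean(Y).round(2),"D",np.mean(Y).round(1)-42.5,"Mz",np.mean(M).round(3),np.round(M,3),"Ft",np.mean(F,0).round(1))
E
python3 av.py
```

```text
t 11.93 yaw 35.57 D -6.899999999999999 Mz 0.038 [0.029 0.059 0.003 0.061] Ft [0.8 1.7 0.9]
```

>>> {"fn": "step_arm", "kwargs": {
  "steps": ".7 0 0 0 0 0 -.3;.7 0 0 0 0 0 -.3;.7 0 0 0 0 0 -.3;.7 0 0 0 0 0 -.3;.7 0 0 0 0 0 -.3;.7 0 0 0 0 0 -.3;.7 0 0 0 0 0 -.3;.7 0 0 0 0 0 -.3"
}}

```text
t: 12.65
tcp_pos: [0.5875, 0.0045, 0.1262]
orientation: [[0.643, 0.766, 0.0], [0.766, -0.643, 0.0], [0.0, 0.0, -1.0]]
force: [2.5, 0.3, -0.8]
gripper_width: 0.0375
gripper_force: 30.0
```

```bash
python3 av.py
```

```text
t 12.8 yaw 49.93 D 7.399999999999999 Mz 0.026 [-0.066  0.057  0.06   0.054] Ft [0.8 2.1 1.1]
```

>>> {"fn": "step_arm", "kwargs": {
  "steps": ".7 0 0 0 0 0 -.3;.7 0 0 0 0 0 -.3;.7 0 0 0 0 0 -.3;.7 0 0 0 0 0 -.3;.7 0 0 0 0 0 -.3;.7 0 0 0 0 0 -.2;.7 0 0 0 0 0 -.2;.7 0 0 0 0 0 -.2"
}}

```text
t: 13.52
tcp_pos: [0.5874, 0.0046, 0.1262]
orientation: [[0.461, 0.888, 0.0], [0.888, -0.461, 0.0], [0.0, 0.0, -1.0]]
force: [2.4, -0.9, -1.6]
gripper_width: 0.0376
gripper_force: 30.0
```

```bash
python3 av.py
```

```text
t 13.67 yaw 62.56 D 20.1 Mz 0.014 [-0.02   0.007  0.049  0.02 ] Ft [0.3 2.2 1.2]
```

```bash
sed -i 's/^M=\[\]/J=[];M=[]/; s/ Y.append/ J.append(s["joint_torque"][5]); Y.append/; s/^print(/print("J6",np.round(J,4),/' av.py; python3 av.py
```

```text
J6 [ 0.0223  0.0121 -0.     -0.0084] t 13.87 yaw 62.51 D 20.0 Mz -0.01 [ 0.007 -0.025 -0.026  0.005] Ft [0.7 2.3 0.8]
```

>>> {"fn": "step_arm", "kwargs": {
  "steps": ".7 0 0 0 0 0 -.08;.7 0 0 0 0 0 -.08;.7 0 0 0 0 0 -.08;.7 0 0 0 0 0 -.08;.7 0 0 0 0 0 -.08;.7 0 0 0 0 0 -.08"
}}

```text
t: 14.42
tcp_pos: [0.5874, 0.0045, 0.1262]
orientation: [[0.416, 0.91, 0.0], [0.91, -0.416, 0.0], [0.0, 0.0, -1.0]]
force: [0.8, -0.4, 0.2]
gripper_width: 0.0377
gripper_force: 30.0
```

```bash
python3 av.py
```

```text
J6 [ 0.0436 -0.0068 -0.0165  0.0104] t 14.57 yaw 65.44 D 22.900000000000006 Mz 0.017 [-0.04   0.034  0.029  0.044] Ft [0.6 1.1 0.7]
```

>>> {"fn": "step_arm", "kwargs": {
  "steps": ".7 0 0 0 0 0 -.08;.7 0 0 0 0 0 -.08;.7 0 0 0 0 0 -.08;.7 0 0 0 0 0 -.08;.7 0 0 0 0 0 -.08;.7 0 0 0 0 0 -.08"
}}

```text
t: 15.12
tcp_pos: [0.5874, 0.0046, 0.1262]
orientation: [[0.369, 0.929, -0.0], [0.929, -0.369, 0.0], [0.0, -0.0, -1.0]]
force: [1.7, -0.6, -0.8]
gripper_width: 0.0373
gripper_force: 30.0
```

```bash
python3 av.py
```

```text
J6 [-0.0015 -0.0517 -0.0589 -0.0305] t 15.27 yaw 68.31 D 25.799999999999997 Mz -0.016 [-0.027 -0.    -0.008 -0.031] Ft [1.1 1.4 0.7]
```

>>> {"fn": "step_arm", "kwargs": {
  "steps": ".7 0 0 0 0 0 -.05;.7 0 0 0 0 0 -.05;.7 0 0 0 0 0 -.05;.7 0 0 0 0 0 -.05;.7 0 0 0 0 0 -.05;.7 0 0 0 0 0 -.05"
}}

```text
t: 15.82
tcp_pos: [0.5874, 0.0046, 0.1262]
orientation: [[0.34, 0.94, -0.0], [0.94, -0.34, 0.0], [0.0, -0.0, -1.0]]
force: [1.6, 1.1, 0.5]
gripper_width: 0.0376
gripper_force: 30.0
```

```bash
python3 av.py
```

```text
J6 [-0.1346 -0.1524 -0.1454 -0.1299] t 15.97 yaw 70.1 D 27.599999999999994 Mz -0.139 [-0.203 -0.113 -0.111 -0.127] Ft [ 1.   1.3 -0.5]
```

The load has come on at about 27°: either the lever has hooked in or this is the stop. A tiny step will tell which.

>>> {"fn": "step_arm", "kwargs": {
  "steps": ".7 0 0 0 0 0 -.05;.7 0 0 0 0 0 -.05;.7 0 0 0 0 0 0"
}}

```text
t: 16.27
tcp_pos: [0.5873, 0.0046, 0.1262]
orientation: [[0.331, 0.944, -0.0], [0.944, -0.331, 0.0], [0.0, -0.0, -1.0]]
force: [1.2, 0.5, 1.2]
gripper_width: 0.0372
gripper_force: 30.0
```

```bash
python3 av.py
```

```text
J6 [-0.1586 -0.1382 -0.1309 -0.1288] t 16.42 yaw 70.69 D 28.200000000000003 Mz -0.113 [-0.095 -0.126 -0.168 -0.062] Ft [ 1.1  1.1 -0.9]
```

>>> {"fn": "step_arm", "kwargs": {
  "steps": ".7 0 0 0 0 0 -.05;.7 0 0 0 0 0 -.05;.7 0 0 0 0 0 0"
}}

```text
t: 16.72
tcp_pos: [0.5873, 0.0046, 0.1262]
orientation: [[0.321, 0.947, -0.0], [0.947, -0.321, 0.0], [0.0, -0.0, -1.0]]
force: [0.9, 1.2, 0.5]
gripper_width: 0.0376
gripper_force: 30.0
```

```bash
python3 av.py
```

```text
J6 [-0.1708 -0.1504 -0.1432 -0.1412] t 16.87 yaw 71.29 D 28.799999999999997 Mz -0.145 [-0.181 -0.154 -0.1   -0.143] Ft [1.4 0.5 0.1]
```

The torque levels off at about 0.14 N m while the dial keeps turning. So the lever hooked at about 26°, and I expect the stop near 72°.

>>> {"fn": "step_arm", "kwargs": {
  "steps": ".7 0 0 0 0 0 -.1;.7 0 0 0 0 0 -.1;.7 0 0 0 0 0 -.1;.7 0 0 0 0 0 -.1;.7 0 0 0 0 0 -.1;.7 0 0 0 0 0 -.1;.7 0 0 0 0 0 -.1;.7 0 0 0 0 0 -.1"
}}

```text
t: 17.58
tcp_pos: [0.5873, 0.0046, 0.1261]
orientation: [[0.24, 0.971, -0.0], [0.971, -0.24, 0.0], [0.0, -0.0, -1.0]]
force: [0.4, 2.0, 0.9]
gripper_width: 0.0377
gripper_force: 30.0
```

```bash
python3 av.py
```

```text
J6 [-0.1029 -0.1753 -0.1887 -0.1532] t 17.73 yaw 76.13 D 33.599999999999994 Mz -0.166 [-0.22  -0.141 -0.135 -0.169] Ft [ 1.6 -0.2 -1.6]
```

>>> {"fn": "step_arm", "kwargs": {
  "steps": ".7 0 0 0 0 0 -.1;.7 0 0 0 0 0 -.1;.7 0 0 0 0 0 -.1;.7 0 0 0 0 0 -.1;.7 0 0 0 0 0 -.1;.7 0 0 0 0 0 -.1;.7 0 0 0 0 0 -.1;.7 0 0 0 0 0 -.1"
}}

```text
t: 18.45
tcp_pos: [0.5873, 0.0046, 0.1262]
orientation: [[0.157, 0.988, -0.0], [0.988, -0.157, 0.0], [0.0, -0.0, -1.0]]
force: [-1.1, 1.2, 1.9]
gripper_width: 0.0374
gripper_force: 30.0
```

```bash
python3 av.py
```

```text
J6 [-0.1002 -0.1739 -0.1867 -0.1509] t 18.6 yaw 80.93 D 38.400000000000006 Mz -0.135 [-0.162 -0.145 -0.118 -0.113] Ft [ 1.4 -1.4 -2.2]
```

>>> {"fn": "step_arm", "kwargs": {
  "steps": ".7 0 0 0 0 0 -.1;.7 0 0 0 0 0 -.1;.7 0 0 0 0 0 -.1;.7 0 0 0 0 0 -.1;.7 0 0 0 0 0 -.1;.7 0 0 0 0 0 -.1;.7 0 0 0 0 0 -.1;.7 0 0 0 0 0 -.1"
}}

```text
t: 19.32
tcp_pos: [0.5873, 0.0046, 0.1262]
orientation: [[0.074, 0.997, -0.0], [0.997, -0.074, 0.0], [0.0, -0.0, -1.0]]
force: [-2.3, 2.3, 2.9]
gripper_width: 0.0374
gripper_force: 30.0
```

```bash
python3 av.py
```

```text
J6 [-0.0968 -0.1709 -0.1843 -0.1489] t 19.47 yaw 85.73 D 43.2 Mz -0.179 [-0.227 -0.178 -0.133 -0.179] Ft [ 1.9 -2.6 -3. ]
```

>>> {"fn": "step_arm", "kwargs": {
  "steps": ".7 0 0 0 0 0 -.1;.7 0 0 0 0 0 -.1;.7 0 0 0 0 0 -.1;.7 0 0 0 0 0 -.1;.7 0 0 0 0 0 -.1;.7 0 0 0 0 0 -.1;.7 0 0 0 0 0 -.1;.7 0 0 0 0 0 -.1"
}}

```text
t: 20.18
tcp_pos: [0.5873, 0.0046, 0.1261]
orientation: [[-0.009, 1.0, -0.0], [1.0, 0.009, 0.0], [0.0, -0.0, -1.0]]
force: [-3.5, 2.9, 3.2]
gripper_width: 0.0374
gripper_force: 30.0
```

```bash
python3 av.py
```

```text
J6 [-0.0928 -0.1671 -0.1798 -0.144 ] t 20.33 yaw 90.53 D 48.0 Mz -0.131 [-0.212 -0.098 -0.113 -0.101] Ft [ 3.  -3.8 -3.8]
```

>>> {"fn": "step_arm", "kwargs": {
  "steps": ".7 .02 -.025 0 0 0 -.06;.7 0 0 0 0 0 -.06;.7 0 0 0 0 0 -.06;.7 0 0 0 0 0 -.06;.7 0 0 0 0 0 -.06;.7 0 0 0 0 0 -.06;.7 0 0 0 0 0 -.06;.7 0 0 0 0 0 -.06"
}}

```text
t: 21.05
tcp_pos: [0.5872, 0.0047, 0.1262]
orientation: [[-0.059, 0.998, 0.001], [0.998, 0.059, -0.001], [-0.001, 0.001, -1.0]]
force: [1.4, -1.4, -0.4]
gripper_width: 0.0377
gripper_force: 30.0
```

```bash
python3 av.py
```

```text
J6 [-0.128  -0.171  -0.155  -0.1344] t 21.2 yaw 93.39 D 50.900000000000006 Mz -0.127 [-0.143 -0.106 -0.083 -0.176] Ft [-2.   1.3 -0. ]
```

>>> {"fn": "step_arm", "kwargs": {
  "steps": ".7 0 0 0 0 0 -.06;.7 0 0 0 0 0 -.06;.7 0 0 0 0 0 -.06;.7 0 0 0 0 0 -.06;.7 0 0 0 0 0 -.06;.7 0 0 0 0 0 -.06;.7 0 0 0 0 0 -.06;.7 0 0 0 0 0 -.06"
}}

```text
t: 21.92
tcp_pos: [0.5871, 0.0047, 0.1262]
orientation: [[-0.109, 0.994, 0.001], [0.994, 0.109, -0.001], [-0.001, 0.001, -1.0]]
force: [3.8, -4.7, -1.1]
gripper_width: 0.0376
gripper_force: 30.0
```

```bash
python3 av.py
```

```text
J6 [-0.1246 -0.1682 -0.147  -0.1286] t 22.07 yaw 96.28 D 53.8 Mz -0.152 [-0.159 -0.145 -0.153 -0.152] Ft [-4.3  3.7  1.5]
```

>>> {"fn": "step_arm", "kwargs": {
  "steps": ".7 0 0 0 0 0 -.06;.7 0 0 0 0 0 -.06;.7 0 0 0 0 0 -.06;.7 0 0 0 0 0 -.06;.7 0 0 0 0 0 -.06;.7 0 0 0 0 0 -.06;.7 0 0 0 0 0 -.06;.7 0 0 0 0 0 -.06"
}}

```text
t: 22.78
tcp_pos: [0.5871, 0.0047, 0.1262]
orientation: [[-0.159, 0.987, 0.001], [0.987, 0.159, -0.001], [-0.001, 0.001, -1.0]]
force: [3.1, -4.1, -0.3]
gripper_width: 0.0379
gripper_force: 30.0
```

```bash
python3 av.py
```

```text
J6 [-0.1212 -0.1598 -0.1434 -0.1255] t 22.93 yaw 99.16 D 56.7 Mz -0.167 [-0.225 -0.137 -0.163 -0.143] Ft [-4.6  3.   1.3]
```

>>> {"fn": "step_arm", "kwargs": {
  "steps": ".7 -.01 .01 0 0 0 -.05;.7 0 0 0 0 0 -.05;.7 0 0 0 0 0 -.05;.7 0 0 0 0 0 -.05;.7 0 0 0 0 0 -.05;.7 0 0 0 0 0 -.05;.7 0 0 0 0 0 -.05;.7 0 0 0 0 0 -.05"
}}

```text
t: 23.65
tcp_pos: [0.5871, 0.0047, 0.1262]
orientation: [[-0.2, 0.98, 0.0], [0.98, 0.2, -0.0], [-0.0, 0.0, -1.0]]
force: [3.4, -4.4, -1.0]
gripper_width: 0.0373
gripper_force: 30.0
```

```bash
python3 av.py
```

```text
J6 [-0.1179 -0.1345 -0.1281 -0.1141] t 23.8 yaw 101.55 D 59.0 Mz -0.122 [-0.215 -0.069 -0.123 -0.08 ] Ft [-4.5  2.3  0.8]
```

>>> {"fn": "step_arm", "kwargs": {
  "steps": ".7 0 0 0 0 0 -.05;.7 0 0 0 0 0 -.05;.7 0 0 0 0 0 -.05;.7 0 0 0 0 0 -.05;.7 0 0 0 0 0 -.05;.7 0 0 0 0 0 -.05"
}}

```text
t: 24.35
tcp_pos: [0.5871, 0.0047, 0.1262]
orientation: [[-0.231, 0.973, 0.0], [0.973, 0.231, -0.0], [-0.0, -0.0, -1.0]]
force: [2.1, -4.3, -0.6]
gripper_width: 0.0375
gripper_force: 30.0
```

```bash
python3 av.py
```

```text
J6 [-0.1175 -0.1417 -0.1251 -0.1108] t 24.5 yaw 103.34 D 60.8 Mz -0.124 [-0.165 -0.114 -0.156 -0.062] Ft [-4.4  1.8  0.7]
```

>>> {"fn": "step_arm", "kwargs": {
  "steps": ".7 0 0 0 0 0 -.05;.7 0 0 0 0 0 -.05;.7 0 0 0 0 0 -.05;.7 0 0 0 0 0 -.05;.7 0 0 0 0 0 -.05"
}}

```text
t: 24.97
tcp_pos: [0.5871, 0.0047, 0.1262]
orientation: [[-0.256, 0.967, 0.0], [0.967, 0.256, -0.0], [-0.0, -0.0, -1.0]]
force: [2.6, -3.7, -0.6]
gripper_width: 0.0374
gripper_force: 30.0
```

```bash
python3 av.py
```

```text
J6 [-0.1176 -0.1419 -0.1247 -0.1115] t 25.12 yaw 104.83 D 62.3 Mz -0.14 [-0.194 -0.125 -0.137 -0.103] Ft [-4.4  1.5  0.6]
```

>>> {"fn": "step_arm", "kwargs": {
  "steps": ".7 0 0 0 0 0 -.05;.7 0 0 0 0 0 -.05;.7 0 0 0 0 0 -.05;.7 0 0 0 0 0 -.05;.7 0 0 0 0 0 -.05"
}}

```text
t: 25.58
tcp_pos: [0.587, 0.0047, 0.1262]
orientation: [[-0.281, 0.96, -0.0], [0.96, 0.281, -0.0], [-0.0, -0.0, -1.0]]
force: [2.4, -4.6, -1.2]
gripper_width: 0.0374
gripper_force: 30.0
```

```bash
python3 av.py
```

```text
J6 [-0.1177 -0.1421 -0.1263 -0.1118] t 25.73 yaw 106.33 D 63.8 Mz -0.123 [-0.135 -0.112 -0.1   -0.147] Ft [-5.   1.3  0.4]
```

>>> {"fn": "step_arm", "kwargs": {
  "steps": ".7 0 0 0 0 0 -.05;.7 0 0 0 0 0 -.05;.7 0 0 0 0 0 -.05;.7 0 0 0 0 0 -.05"
}}

```text
t: 26.12
tcp_pos: [0.587, 0.0047, 0.1262]
orientation: [[-0.301, 0.954, -0.0], [0.954, 0.301, -0.0], [-0.0, -0.0, -1.0]]
force: [2.4, -4.4, -0.1]
gripper_width: 0.0374
gripper_force: 30.0
```

```bash
python3 av.py
```

```text
J6 [-0.1178 -0.1421 -0.1255 -0.1111] t 26.27 yaw 107.53 D 65.0 Mz -0.125 [-0.152 -0.168 -0.1   -0.078] Ft [-4.6  1.2  0.4]
```

>>> {"fn": "step_arm", "kwargs": {
  "steps": ".7 0 0 0 0 0 -.05;.7 0 0 0 0 0 -.05;.7 0 0 0 0 0 -.05;.7 0 0 0 0 0 -.05"
}}

```text
t: 26.65
tcp_pos: [0.587, 0.0047, 0.1262]
orientation: [[-0.321, 0.947, -0.0], [0.947, 0.321, -0.0], [-0.0, -0.0, -1.0]]
force: [3.5, -4.7, -1.0]
gripper_width: 0.0375
gripper_force: 30.0
```

```bash
python3 av.py
```

```text
J6 [-0.1179 -0.1421 -0.127  -0.112 ] t 26.8 yaw 108.73 D 66.2 Mz -0.122 [-0.132 -0.144 -0.104 -0.107] Ft [-5.   1.6  0.9]
```

>>> {"fn": "step_arm", "kwargs": {
  "steps": ".7 0 0 0 0 0 -.05;.7 0 0 0 0 0 -.05;.7 0 0 0 0 0 -.05;.7 0 0 0 0 0 -.05"
}}

```text
t: 27.18
tcp_pos: [0.587, 0.0047, 0.1261]
orientation: [[-0.341, 0.94, -0.0], [0.94, 0.341, -0.0], [-0.0, -0.0, -1.0]]
force: [2.8, -3.9, -0.3]
gripper_width: 0.0374
gripper_force: 30.0
```

```bash
python3 av.py
```

```text
J6 [-0.1177 -0.1419 -0.1254 -0.111 ] t 27.33 yaw 109.93 D 67.4 Mz -0.129 [-0.174 -0.143 -0.055 -0.145] Ft [-5.   1.1  0.5]
```

>>> {"fn": "step_arm", "kwargs": {
  "steps": ".7 0 0 0 0 0 -.05;.7 0 0 0 0 0 -.05;.7 0 0 0 0 0 -.05;.7 0 0 0 0 0 -.05;.7 0 0 0 0 0 -.05"
}}

```text
t: 27.8
tcp_pos: [0.587, 0.0046, 0.1262]
orientation: [[-0.365, 0.931, -0.0], [0.931, 0.365, -0.0], [-0.0, -0.0, -1.0]]
force: [2.3, -5.5, -0.8]
gripper_width: 0.0374
gripper_force: 30.0
```

```bash
python3 av.py
```

```text
J6 [-0.1163 -0.1413 -0.1242 -0.1104] t 27.95 yaw 111.43 D 68.9 Mz -0.1 [-0.155 -0.121 -0.093 -0.032] Ft [-5.8  0.8  0.5]
```

>>> {"fn": "step_arm", "kwargs": {
  "steps": ".7 0 0 0 0 0 -.05;.7 0 0 0 0 0 -.05;.7 0 0 0 0 0 -.05;.7 0 0 0 0 0 -.05"
}}

```text
t: 28.33
tcp_pos: [0.587, 0.0047, 0.1262]
orientation: [[-0.385, 0.923, -0.0], [0.923, 0.385, -0.0], [-0.0, -0.0, -1.0]]
force: [2.8, -4.4, -0.5]
gripper_width: 0.0374
gripper_force: 30.0
```

```bash
python3 av.py
```

```text
J6 [-0.1122 -0.1406 -0.1213 -0.1059] t 28.48 yaw 112.63 D 70.1 Mz -0.104 [-0.182 -0.072 -0.119 -0.041] Ft [-5.1  0.9  0.6]
```

>>> {"fn": "step_arm", "kwargs": {
  "steps": ".7 0 0 0 0 0 -.05;.7 0 0 0 0 0 -.05;.7 0 0 0 0 0 -.05;.7 0 0 0 0 0 -.05"
}}

```text
t: 28.87
tcp_pos: [0.587, 0.0046, 0.1262]
orientation: [[-0.404, 0.915, -0.0], [0.915, 0.404, -0.0], [-0.0, -0.0, -1.0]]
force: [2.6, -3.9, -0.5]
gripper_width: 0.0377
gripper_force: 30.0
```

```bash
python3 av.py
```

```text
J6 [-0.1121 -0.1365 -0.1196 -0.1059] t 29.02 yaw 113.83 D 71.3 Mz -0.116 [-0.145 -0.183 -0.086 -0.049] Ft [-4.6  0.3  0.6]
```

>>> {"fn": "step_arm", "kwargs": {
  "steps": ".7 0 0 0 0 0 -.05;.7 0 0 0 0 0 -.05;.7 0 0 0 0 0 -.05;.7 0 0 0 0 0 -.05"
}}

```text
t: 29.4
tcp_pos: [0.5869, 0.0047, 0.1262]
orientation: [[-0.423, 0.906, -0.0], [0.906, 0.423, -0.0], [-0.0, -0.0, -1.0]]
force: [2.2, -4.3, 0.2]
gripper_width: 0.0374
gripper_force: 30.0
```

```bash
python3 av.py
```

```text
J6 [-0.1468 -0.172  -0.1539 -0.1392] t 29.55 yaw 115.02 D 72.5 Mz -0.138 [-0.156 -0.166 -0.095 -0.137] Ft [-5.1  0.5  0.8]
```

>>> {"fn": "step_arm", "kwargs": {
  "steps": ".7 0 0 0 0 0 -.05;.7 0 0 0 0 0 0;.7 0 0 0 0 0 0"
}}

```text
t: 29.85
tcp_pos: [0.587, 0.0047, 0.1262]
orientation: [[-0.428, 0.904, -0.0], [0.904, 0.428, -0.0], [-0.0, -0.0, -1.0]]
force: [2.9, -3.2, 0.3]
gripper_width: 0.0375
gripper_force: 30.0
```

```bash
python3 av.py
```

```text
J6 [-0.154  -0.1531 -0.1533 -0.1534] t 30.0 yaw 115.32 D 72.8 Mz -0.144 [-0.109 -0.154 -0.166 -0.147] Ft [-4.7  0.4  0.3]
```

>>> {"fn": "step_arm", "kwargs": {
  "steps": ".7 0 0 0 0 0 -.05;.7 0 0 0 0 0 -.05;.7 0 0 0 0 0 0"
}}

```text
t: 30.3
tcp_pos: [0.5869, 0.0047, 0.1262]
orientation: [[-0.437, 0.899, -0.0], [0.899, 0.437, -0.0], [-0.0, -0.0, -1.0]]
force: [2.5, -4.8, -0.8]
gripper_width: 0.0371
gripper_force: 30.0
```

```bash
python3 av.py
```

```text
J6 [-0.2148 -0.1917 -0.1867 -0.1864] t 30.45 yaw 115.91 D 73.4 Mz -0.19 [-0.194 -0.251 -0.144 -0.172] Ft [-4.9  0.6  0.1]
```

>>> {"fn": "step_arm", "kwargs": {
  "steps": ".7 0 0 0 0 0 -.05;.7 0 0 0 0 0 -.05;.7 0 0 0 0 0 0"
}}

```text
t: 30.75
tcp_pos: [0.5869, 0.0047, 0.1262]
orientation: [[-0.446, 0.895, -0.0], [0.895, 0.446, -0.0], [-0.0, -0.0, -1.0]]
force: [1.6, -4.6, -0.6]
gripper_width: 0.0373
gripper_force: 30.0
```

```bash
python3 av.py
```

```text
J6 [-0.2487 -0.2255 -0.2206 -0.2202] t 30.9 yaw 116.51 D 74.0 Mz -0.241 [-0.277 -0.218 -0.234 -0.234] Ft [-4.8  0.   0.5]
```

The torque is now climbing steadily to 0.22 N m, about 0.83 rad past the hook. That's above the load range, so the dial is against its stop and still under 0.4 N m. Releasing and moving to the handle.

>>> {"fn": "step_arm", "kwargs": {
  "steps": ".2 0 0 0 0 0 0;.2 0 0 0 0 0 0;.2 0 0 0 0 0 0;.2 0 0 0 0 0 0;.2 0 0 -.8 0 0 0;.2 0 0 -.8 0 0 0;.2 0 0 -.8 0 0 0;.2 0 0 -.8 0 0 0"
}}

```text
t: 31.62
tcp_pos: [0.5866, 0.0053, 0.2068]
orientation: [[-0.447, 0.895, -0.001], [0.895, 0.447, 0.001], [0.001, -0.001, -1.0]]
force: [0.5, -0.1, 0.1]
gripper_width: 0.0757
gripper_force: 0.0
```

>>> {"fn": "step_arm", "kwargs": {
  "steps": ".4 0 0 0 0 0 .8;.4 0 0 0 0 0 .9;.4 0 0 0 0 0 .9;.4 0 0 0 0 0 .9;.4 0 0 0 0 0 .9;.4 0 0 0 0 0 .9;.4 0 0 0 0 0 .9;.4 0 0 0 0 0 .68"
}}

```text
t: 32.28
tcp_pos: [0.5867, 0.0053, 0.206]
orientation: [[0.259, 0.966, -0.001], [0.966, -0.259, 0.001], [0.001, -0.001, -1.0]]
force: [-0.3, 0.8, -0.1]
gripper_width: 0.0569
gripper_force: 0.0
```

>>> {"fn": "step_arm", "kwargs": {
  "steps": ".4 0 -.7 0 0 0 0;.4 0 -.75 0 0 0 0;.4 0 -.75 0 0 0 0;.4 0 -.75 0 0 0 0;.4 0 -.75 0 0 0 0;.4 0 -.6 0 0 0 0;.4 0 0 0 0 0 0;.4 0 0 0 0 0 0"
}}

```text
t: 32.95
tcp_pos: [0.4829, 0.0326, 0.2063]
orientation: [[0.254, 0.967, 0.001], [0.967, -0.254, 0.0], [0.0, 0.001, -1.0]]
force: [-0.0, 0.3, -0.5]
gripper_width: 0.0572
gripper_force: 0.0
```

```bash
python3 av.py; python3 st.py; python3 - <<'E'
from h import *; from cell import manip
for n in("side",):
    s=manip.snapshot(n); im=cv2.resize(s["img"][110:290,200:420],None,fx=3,fy=3,interpolation=cv2.INTER_CUBIC); cv2.imwrite("pics/h1.png",im[:,:,::-1])
E
```

```text
J6 [ 0.0033 -0.0006 -0.0012 -0.0012] t 33.1 yaw 75.26 D 32.8 Mz 0.01 [-0.024  0.016  0.018  0.032] Ft [ 0.1 -0.1  0.3]
t 33.15 yaw 75.23 F [ 0.2 -0.6  0.4] Ftool [-0.5  0.3 -0.4] M [-0.031 -0.096 -0.   ] tcp [0.4837 0.0321 0.2062] w 0.0572 0.0 q6 12.2
```

View pics/h1.png

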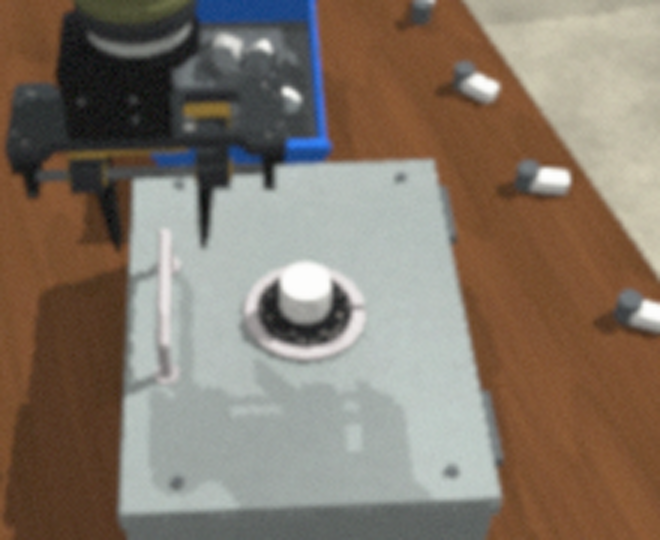

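The fingers (tips at x≈118 and 205) straddle the bar at x≈165 evenly. Going down to grip.

>>> {"fn": "step_arm", "kwargs": {
  "steps": ".4 0 0 .6 0 0 0;.4 0 0 .6 0 0 0;.4 0 0 .6 0 0 0;.4 0 0 .6 0 0 0;.4 0 0 .55 0 0 0;.4 0 0 0 0 0 0;.4 0 0 0 0 0 0"
}}

```text
t: 33.78
tcp_pos: [0.4828, 0.0321, 0.1316]
orientation: [[0.255, 0.967, -0.002], [0.967, -0.255, 0.0], [-0.0, -0.002, -1.0]]
force: [0.7, -0.2, 0.5]
gripper_width: 0.0571
gripper_force: 0.0
```

>>> {"fn": "step_arm", "kwargs": {
  "steps": "1 0 0 0 0 0 0;1 0 0 0 0 0 0;1 0 0 0 0 0 0;1 0 0 0 0 0 0;1 0 0 0 0 0 0;1 0 0 0 0 0 0;1 0 0 0 0 0 0;1 0 0 0 0 0 0"
}}

```text
t: 34.45
tcp_pos: [0.482, 0.0325, 0.1324]
orientation: [[0.255, 0.967, -0.003], [0.967, -0.255, 0.001], [-0.0, -0.003, -1.0]]
force: [-2.7, 1.3, 8.0]
gripper_width: 0.0093
gripper_force: 30.3
```

>>> {"fn": "step_arm", "kwargs": {
  "steps": "1 0 0 0 0 0 0;1 0 0 0 0 0 0;1 0 0 0 0 0 0;1 0 0 0 0 0 0"
}}

```text
t: 34.78
tcp_pos: [0.482, 0.0325, 0.1324]
orientation: [[0.255, 0.967, -0.003], [0.967, -0.255, 0.001], [-0.0, -0.003, -1.0]]
force: [-5.2, 1.1, 3.6]
gripper_width: 0.0093
gripper_force: 30.0
```

```bash
python3 st.py
```

```text
t 34.78 yaw 75.25 F [-5.2  1.1  3.6] Ftool [-0.3 -5.3 -3.6] M [ 0.193  0.886 -0.007] tcp [0.482  0.0325 0.1324] w 0.0093 30.0 q6 12.2
```

```bash
python3 -c "
import numpy as np
a=np.radians(11.13+np.r_[0,1:68:3,68]);y=-.2385*np.cos(a)/.025;z=-.2385*np.sin(a)/.025
print(np.c_[np.degrees(a[1:])-11.13,np.diff(y),np.diff(z)].round(3))"
```

```text
[[ 1.00e+00  3.40e-02 -1.63e-01]
 [ 4.00e+00  1.18e-01 -4.85e-01]
 [ 7.00e+00  1.43e-01 -4.79e-01]
 [ 1.00e+01  1.68e-01 -4.70e-01]
 [ 1.30e+01  1.92e-01 -4.61e-01]
 [ 1.60e+01  2.16e-01 -4.50e-01]
 [ 1.90e+01  2.39e-01 -4.38e-01]
 [ 2.20e+01  2.62e-01 -4.25e-01]
 [ 2.50e+01  2.84e-01 -4.11e-01]
 [ 2.80e+01  3.05e-01 -3.96e-01]
 [ 3.10e+01  3.25e-01 -3.79e-01]
 [ 3.40e+01  3.45e-01 -3.62e-01]
 [ 3.70e+01  3.63e-01 -3.43e-01]
 [ 4.00e+01  3.81e-01 -3.24e-01]
 [ 4.30e+01  3.97e-01 -3.03e-01]
 [ 4.60e+01  4.12e-01 -2.82e-01]
 [ 4.90e+01  4.26e-01 -2.60e-01]
 [ 5.20e+01  4.39e-01 -2.37e-01]
 [ 5.50e+01  4.51e-01 -2.14e-01]
 [ 5.80e+01  4.62e-01 -1.90e-01]
 [ 6.10e+01  4.71e-01 -1.66e-01]
 [ 6.40e+01  4.79e-01 -1.41e-01]
 [ 6.70e+01  4.86e-01 -1.15e-01]
 [ 6.80e+01  1.63e-01 -3.30e-02]]
```

>>> {"fn": "step_arm", "kwargs": {
  "steps": "1 0 .034 -.163 0 0 0;1 0 .04 -.16 0 0 0;1 0 .04 -.16 0 0 0;1 0 .04 -.16 0 0 0;1 0 0 0 0 0 0;1 0 0 0 0 0 0"
}}

```text
t: 35.28
tcp_pos: [0.4853, 0.0316, 0.1477]
orientation: [[0.255, 0.967, -0.005], [0.967, -0.255, 0.001], [-0.0, -0.005, -1.0]]
force: [-3.6, 4.5, -10.0]
gripper_width: 0.0094
gripper_force: 30.0
```

```bash
python3 st.py
```

```text
t 35.28 yaw 75.24 F [ -3.6   4.5 -10. ] Ftool [ 3.4 -4.6 10. ] M [ 0.538  0.841 -0.052] tcp [0.4853 0.0316 0.1477] w 0.0094 30.0 q6 12.1
```

>>> {"fn": "step_arm", "kwargs": {
  "steps": "1 0 .143 -.479 0 0 0;1 0 .168 -.47 0 0 0;1 0 .192 -.461 0 0 0;1 0 .216 -.45 0 0 0;1 0 .239 -.438 0 0 0;1 0 .262 -.425 0 0 0;1 0 .284 -.411 0 0 0;1 0 0 0 0 0 0"
}}

```text
t: 35.95
tcp_pos: [0.5234, 0.0216, 0.2309]
orientation: [[0.255, 0.967, -0.001], [0.967, -0.255, 0.0], [-0.0, -0.001, -1.0]]
force: [-9.0, 3.7, 0.2]
gripper_width: 0.0093
gripper_force: 30.0
```

```bash
python3 st.py; python3 - <<'E'
from h import *; from cell import manip
s=manip.snapshot("side"); im=cv2.resize(s["img"][60:300,180:420],None,fx=2.5,fy=2.5); cv2.imwrite("pics/h2.png",im[:,:,::-1])
E
```

```text
t 35.95 yaw 75.24 F [-9.   3.7  0.2] Ftool [ 1.3 -9.6 -0.2] M [0.513 1.625 0.009] tcp [0.5234 0.0216 0.2309] w 0.0093 30.0 q6 11.2
```

View pics/h2.png

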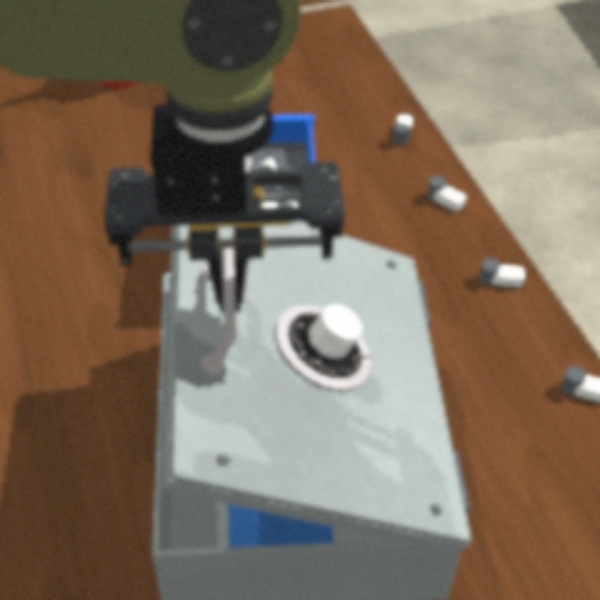

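The lid is clearly open about 25° and the bar is held between the fingers at (230,260). Carrying on along the arc.

>>> {"fn": "step_arm", "kwargs": {
  "steps": "1 0 .305 -.396 0 0 0;1 0 .325 -.379 0 0 0;1 0 .345 -.362 0 0 0;1 0 .363 -.343 0 0 0;1 0 .381 -.324 0 0 0;1 0 .397 -.303 0 0 0;1 0 .412 -.282 0 0 0;1 0 0 0 0 0 0"
}}

```text
t: 36.67
tcp_pos: [0.5854, 0.0053, 0.2919]
orientation: [[0.255, 0.967, 0.002], [0.967, -0.255, -0.0], [0.001, 0.002, -1.0]]
force: [-6.8, 2.9, 1.0]
gripper_width: 0.0094
gripper_force: 30.0
```

```bash
python3 st.py
```

```text
t 36.67 yaw 75.23 F [-6.8  2.9  1. ] Ftool [ 1.1 -7.3 -1. ] M [0.512 1.258 0.013] tcp [0.5854 0.0053 0.2919] w 0.0094 30.0 q6 10.0
```

>>> {"fn": "step_arm", "kwargs": {
  "steps": "1 0 .426 -.26 0 0 0;1 0 .439 -.237 0 0 0;1 0 .451 -.214 0 0 0;1 0 .462 -.19 0 0 0;1 0 .471 -.166 0 0 0;1 0 .479 -.141 0 0 0;1 0 .486 -.115 0 0 0;1 0 .49 -.09 0 0 0"
}}

```text
t: 37.33
tcp_pos: [0.6739, -0.0179, 0.328]
orientation: [[0.254, 0.967, 0.002], [0.967, -0.254, 0.0], [0.001, 0.002, -1.0]]
force: [-9.0, 4.5, 2.0]
gripper_width: 0.0093
gripper_force: 30.0
```

>>> {"fn": "step_arm", "kwargs": {
  "steps": "1 0 0 0 0 0 0;1 0 0 0 0 0 0;1 0 0 0 0 0 0"
}}

```text
t: 37.58
tcp_pos: [0.6761, -0.0186, 0.3282]
orientation: [[0.255, 0.967, 0.01], [0.967, -0.255, -0.002], [0.001, 0.01, -1.0]]
force: [0.2, 1.3, 5.0]
gripper_width: 0.009
gripper_force: 30.0
```

```bash
python3 st.py; python3 - <<'E'
from cell import manip; import numpy as np
T=manip.read_state()["tcp_pos"]; h=np.array([.587,.0045])+.125*np.array([.9668,-.2554])
d=(T[:2]-h)@[.9668,-.2554]; z=T[2]+.019-.1055; print(d,z,np.hypot(d,z),"lid",np.degrees(np.arctan2(z,-d))-11.13)
E
```

```text
t 37.58 yaw 75.24 F [0.2 1.3 5. ] Ftool [ 1.3 -0.1 -5. ] M [0.277 0.073 0.088] tcp [ 0.6761 -0.0186  0.3282] w 0.009 30.0 q6 8.7
-0.032927965469456366 0.24168829295464983 0.24392105661728006 lid 71.1117065909478
```

The lid is at about 70°. I'll open the fingers only part way so they clear the lid, then withdraw straight up.

>>> {"fn": "step_arm", "kwargs": {
  "steps": ".7 0 0 0 0 0 0;.7 0 0 0 0 0 0;.7 0 0 0 0 0 0;.7 0 0 0 0 0 0;.7 0 0 -.2 0 0 0;.7 0 0 -.4 0 0 0;.7 0 0 -.6 0 0 0;.7 0 0 -.8 0 0 0"
}}

```text
t: 38.25
tcp_pos: [0.6735, -0.0181, 0.372]
orientation: [[0.255, 0.967, -0.002], [0.967, -0.255, 0.0], [-0.0, -0.002, -1.0]]
force: [0.6, 0.7, -0.3]
gripper_width: 0.0284
gripper_force: 0.0
```

>>> {"fn": "step_arm", "kwargs": {
  "steps": ".7 0 0 -.8 0 0 0;.7 0 0 -.8 0 0 0;.7 0 0 -.8 0 0 0;.7 0 0 -.6 0 0 0;.7 0 0 0 0 0 0;.7 0 0 0 0 0 0;.7 0 0 0 0 0 0"
}}

```text
t: 38.83
tcp_pos: [0.6737, -0.0181, 0.4464]
orientation: [[0.255, 0.967, -0.001], [0.967, -0.255, -0.0], [-0.0, -0.001, -1.0]]
force: [0.1, 0.9, -0.4]
gripper_width: 0.0282
gripper_force: 0.0
```

```bash
python3 st.py; python3 - <<'E'
from h import *; from cell import manip
s=manip.snapshot("side"); cv2.imwrite("pics/e.png",s["img"][:,:,::-1])
E
```

```text
t 38.83 yaw 75.24 F [ 0.1  0.9 -0.4] Ftool [ 0.9 -0.1  0.4] M [-0.069 -0.097  0.033] tcp [ 0.6737 -0.0181  0.4464] w 0.0282 0.0 q6 8.7
```

View pics/e.png

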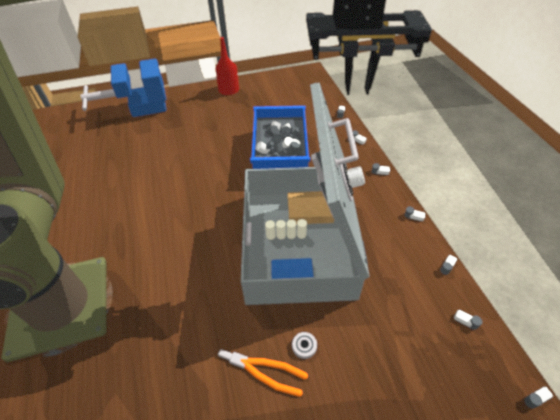

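The lid stands open at about 70° with its top edge at (318,88). The gripper is clear above it, and the bin, pliers (265,370) and bearing (304,345) look unmoved. Handing in.

```bash
python3 -c "
from cell import manip; print(manip.finish_job())"
```

```text
the job is handed in; nothing more can be done
None
```

I opened the chest and handed the job in: dial left to 8, right to 34, then slowly left to its stop at about 0.22 N m, with the lid left standing at about 70° and the other things on the bench looking unmoved; no verdict came back.

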